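# Shift the tube mixer into third and start it

## Robot

A 7-joint arm with a two-finger parallel gripper is mounted at the origin on the work surface. World frame = base frame: x ahead of the robot, y to its left, z up, the work surface at z = 0. Lengths are in mm, angles in rad, forces in N, time in s.
With the tool pointing down it reaches from about 400 to 925 mm from the base axis. Payload 5.6 kg.
Tool frame: the origin (TCP) lies midway between the tips of the shut fingers; the grasp point (between the pads) lies 19 mm behind it; y points along the fingers, z is the direction in which the jaws open and shut, and the axes are right-handed (so a half turn about y gives the same grasp; the last joint's range is limited). The gripper opens to 85 mm and grips with 20 to 120 N. Pads are 22 mm wide; open, the fingers measure 114 mm over their backs; the gripper's body (76 mm by 85 mm) begins 54 mm behind the grasp point. The pads swing forward as they close: fully open they stand 13 mm farther back than shut.
Start: joints at [-1.339, 0.468, -0.012, 1.603, 0.006, 1.071, -0.056], TCP at [176.421, 625.607, 231.29] pointing down, gripper open.
Joint ranges: [-2.53, 2.53], [-0.31, 2.02], [-1.57, 1.55], [0.28, 2.44], [-1.29, 4.43], [0.15, 1.84], [-2.92, 2.92]. Speed limits (rad/s): [2.57, 2.57, 3.14, 3.14, 3.14, 3.14, 3.14].

## Interface

Orientations are given as [roll, pitch, yaw] about the fixed x, y, z axes, in that order (R = Rz(yaw) Ry(pitch) Rx(roll)).
In Python, from rig import * gives the robot as it stands. The module is installed in compiled form; this text tells all that it offers.
- The arm moves only by the tool send_rows, never from a script. Its arguments are lists of equal length, an entry for each row: "linear": the shift along the tool's x, y, z each as a share of 0.25 m, from -1 to 1, a list of three; "rot": the turn, a rotation vector about the tool's x, y, z each as a share of 2 pi rad, from -1 to 1, a list of three. In form: {"linear": [[dx, dy, dz], ...], "rot": [[ax, ay, az], ...]}. A call has 1 to 10 rows; each row is the pose to reach, as a shift and turn from the pose measured when the call began, along the tool's axes at that moment, turning the shorter way round; what a row does not reach only later rows make up. A row lasts 1/10 s, in which the tool goes at most 50 mm and 8.59 degrees, less where a joint would pass 70% of its speed; a pose out of reach is approached as far as the arm can. A call with a number of a shift or a turn outside -1 to 1 is refused whole. A call with a gripper value outside its range is refused whole. "claw" is the closure in counts, from 0 (fully open) to 255 (shut), set as the call begins (left out, the last holds). The fingers move at their own pace and stop on an object; "squeeze" is the grip in N (left out, the last holds). Time passes only in rows, so rows that repeat a pose let the fingers close. It gives the time, the measured TCP pose, the force and the opening at its end, in the units of the state.
- read_state(): the state, without advancing time (a new reading comes with each control period).
- grab_frame(name): name is "side" or "top" or "wrist"; returns (picture, depth): 420x560x3 uint8, red, green, blue; 420x560 float32, mm along the optical axis (not along the pixel's ray), 0 where there is no reading.
- camera_info(name): a dict with "camera_matrix" (3x3 intrinsics, pixels), "rvec" (rotation vector, rad) and "tvec" (3), from world to camera coordinates, as OpenCV has them. Camera axes: x right, y down, z forward; pixel columns grow to the right and rows downward; lengths in mm; the calibration is good to about 2 mm. A picture is of the moment at which its call begins: read the wrist's pose just before it. camera_info takes no time and is no camera call; for the wrist camera it gives the pose at the moment of the call.
- hand_in(): hands the job in, once; it reports no verdict.
The state is a dict: "t": time; "qpos": joint angles; "dq": joint speeds; "joint_torque": joint torques, N m; "position": TCP position; "tcp_rot": TCP orientation; "ft_force": force on the tool from outside, world axes, zero at the start; "ft_torque": the same for the moment, N m; "opening": finger opening in mm.
Only numpy, scipy, OpenCV 4.12 (cv2) and the standard library are available. Lean on these libraries where they do the work, as an engineer would, in place of code of your own. Each camera call takes 0.05 s, during which the arm holds its last target.

## Task

With the outside of your fingers, never gripping the knob, push the tube mixer's red-knobbed selector lever out of the left-hand lane of its H-shaped gate, across to the right, and then forward (away from the robot) until it is fully home in the slot marked with three dots; do not let it go into the four-dot slot. Then press the green start button down and let go of it. Leave the specimen cup, the reagent bottle and the tube rack where they stand.

Things in the scene. Friction and masses are not known exactly. Their poses are not given: they have to be found in the camera images.
- mixer: White tube mixer, fixed. Origin: centre of its control box's footprint, on the table; x points forward (away from the robot at yaw 0), y left. Control box 180 (x) by 340 (y) mm, top 108 mm high; roller deck behind it (x 90 to 248 mm, up to 112 mm). On the box at y = +65 mm an aluminium gate plate (120 by 120 mm, top at 120 mm) with a black H; on its right, on a blue panel, the green button
- gate (a point): Middle of the gate's cross channel, at plate top (120 mm up); axes as the mixer's. The H: lanes along x centred at y = +24 (left) and -24 mm (right), 20 mm wide, where the rod reaches +-27 mm in x; joined at x = 0 by a cross channel along y, 20 mm wide at its narrowest. Tongues between the lanes have round noses. Blue dots at the ends: 1 forward left, 2 back left, 3 forward right, 4 back right
- slot_three (a point): Where the middle of the lever's rod stands in the gate, at plate height, when fully home in the forward right slot (three dots)
- knob (a point): Centre of the lever's red knob (36 by 36 mm, 34 tall). Its 12 mm steel rod tilts about a cross pivot 100 mm below point gate, 155 mm from pivot to knob centre; z runs up the rod. Upright the knob's centre is 55 mm above the plate. From the gate's middle it lies 37 mm to the side in a lane and 40 mm forward or back at a lane's end. About 3 N moves it; it stays where left; gate and end stops block it
- shift_across (a joint): Sideways lean of the lever, rad: -0.243 in the left lane, +0.243 in the right lane (end stops), 0 in the middle
- shift_fore (a joint): Forward lean of the lever, rad: +0.26 fully forward (end stop), 0 in line with the cross channel, -0.26 fully back. It can be moved across only when within about 0.04 of 0 (more near the lanes: the noses are round). It starts anywhere in the left lane
- start_top (a point): Centre of the top of the round green start button (32 mm wide, about 131 mm above the table, z up). It moves 6 mm down against a spring, fully down at 5 N, and springs back
- start (a joint): Button travel, m: 0 up, 0.006 fully down; down beyond 0.004 counts as pressed
- cup: Bystander: white specimen cup with pink lid, 62 mm wide, 62 mm tall; origin at the centre of its underside
- reagent: Bystander: amber bottle with white cap, 56 mm wide, 105 mm tall; origin at the centre of its underside
- rack: Bystander: white test-tube rack, 210 (x) by 90 (y) mm, 70 mm tall, tube caps up to 94 mm; origin at the centre of its underside

How it is judged (in metres and radians):
On the way, in this order (a step that is already met when the one before it is completed fails the run):
1. the lever is across in the right lane, still in line with the cross channel (value of joint shift_across above 0.17 rad and value of joint shift_fore below 0.15 rad), for 0.1 s.
2. the lever is fully home in the forward right slot (three dots) (value of joint shift_fore above 0.22 rad and value of joint shift_across above 0.17 rad), for 0.2 s.
3. the start button is pressed (value of joint start above 0.004 m), for 0.05 s.
At the end, for the whole second after the job is handed in: The lever rests in the slot with three dots, forward lean above 0.22 of 0.26 rad and sideways lean above 0.17 of 0.243 rad; the start button was pressed more than 4 mm after that and is back up (all of step 2 and value of joint start below 0.001 m and velocity of joint shift_fore between -0.02 and 0.02 rad/s); the robot touches nothing.
It fails at once if the knob is pinched: two opposite sides of it are pressed by the fingers at once ((contact force between the fingers and shift_fore_c2 above 1 N and contact force between the fingers and shift_fore_c3 above 1 N) or (contact force between the fingers and shift_fore_c4 above 1 N and contact force between the fingers and shift_fore_c5 above 1 N)).
It fails at once if the lever goes into the slot with four dots (value of joint shift_across above 0.1 rad and value of joint shift_fore below -0.15 rad).
It fails at once if the start button is pressed before the lever is home in the slot with three dots (value of joint start above 0.003 m and not (value of joint shift_fore above 0.22 rad and value of joint shift_across above 0.17 rad)).
It fails at once if the specimen cup, the reagent bottle or the tube rack is moved or lifted by more than 20 mm (distance of any of cup, reagent, rack from where it was at the start of the episode above 0.02 m).
It also fails if it takes over 58 s, if anything falls off the work surface, if the arm or the gripper's body presses on something with over 40 N, if the wrist force passes 120 N, or if a joint passes its speed limit or range.

## Working session

There is one attempt and no reset: what is moved stays moved. The work goes in short steps, Python scripts to look and compute and a tool call to move; the robot and the scene stay as the last step left them, time stands still between calls to the robot, and variables do not carry over. Pictures are saved under pics/ and viewed, and the job is handed in when it is done.

Besides the shell and the picture viewer there is one more tool, called in YAML: its name, and indented under it one key for each argument. send_rows: Moves the arm, as the interface text tells. Its arguments: {"type":"object","properties":{"linear":{"type":"array"},"rot":{"type":"array"},"claw":{"type":"number"},"squeeze":{"type":"number"}},"required":["linear","rot"]}

```bash
mkdir -p pics
python3 - <<'E'
from rig import *
import cv2,numpy as np
s=read_state();print({k:np.round(v,3).tolist() for k,v in s.items()})
for n in ("side","top"):
    p,d=grab_frame(n);cv2.imwrite(f"pics/{n}0.png",p[:,:,::-1]);np.savez(f"{n}0.npz",p=p,d=d)
    c=camera_info(n);print(n,c)
E
```

```text
{'t': 0.0, 'qpos': [-1.339, 0.468, -0.012, 1.604, 0.006, 1.071, -0.056], 'dq': [0.001, -0.001, -0.002, -0.002, -0.002, -0.001, 0.0], 'joint_torque': [0.0, -53.239, 0.022, -25.13, 0.011, 0.008, 0.0], 'position': [176.269, 625.033, 230.302], 'tcp_rot': [-1.573, -0.0, -0.275], 'ft_force': [-0.24, 0.848, 0.259], 'ft_torque': [-0.022, -0.02, -0.037], 'opening': 85.238}
side {'camera_matrix': array([[382.34495404,   0.        , 283.63683404],
       [  0.        , 382.34495404, 207.00059896],
       [  0.        ,   0.        ,   1.        ]]), 'rvec': array([ 2.07523788, -0.71468479,  0.34138446]), 'tvec': array([-420.77197412,  302.1462615 ,  794.26348319])}
top {'camera_matrix': array([[440.78058722,   0.        , 288.36856124],
       [  0.        , 440.78058722, 204.74643202],
       [  0.        ,   0.        ,   1.        ]]), 'rvec': array([ 2.11548235, -2.17025296,  0.13409614]), 'tvec': array([  40.49455713,  564.08530831, 1021.66242063])}
```

View pics/side0.png

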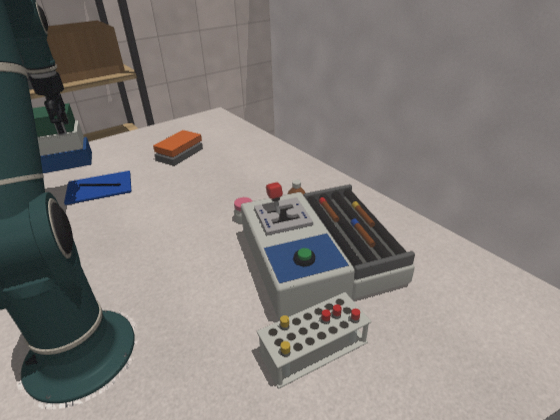

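View pics/top0.png

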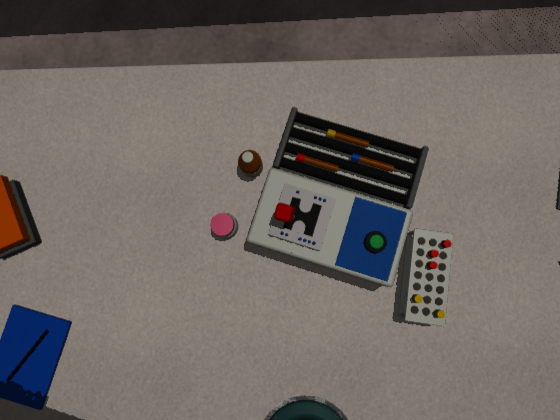

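The side view shows the mixer in the middle, with the knob near (275,190) and the button near (305,256). The rack is in front at (315,335). In the top view the knob is at (285,212), the button at (376,242), the cup at (222,225), the bottle at (250,162) and the rack at (428,278). Next I'll measure these points.

```bash
cat > h.py <<'E'
from rig import *
import cv2,numpy as np
def cam(n):
    c=camera_info(n);R=cv2.Rodrigues(c['rvec'])[0];return c['camera_matrix'],R,np.array(c['tvec']).ravel()
def ray(n,uv):
    K,R,t=cam(n);d=R.T@np.linalg.inv(K)@np.array([uv[0],uv[1],1.]);return -R.T@t,d
def onz(n,uv,z):
    o,d=ray(n,uv);return o+d*(z-o[2])/d[2]
def tri(r1,r2):
    (o1,d1),(o2,d2)=r1,r2;A=np.stack([d1,-d2],1);s=np.linalg.lstsq(A,o2-o1,rcond=None)[0]
    a=o1+d1*s[0];b=o2+d2*s[1];return (a+b)/2,np.linalg.norm(a-b)
def proj(n,P):
    K,R,t=cam(n);q=K@(R@np.asarray(P,float)+t);return q[:2]/q[2]
def pts(n,d):
    K,R,t=cam(n);v,u=np.mgrid[:d.shape[0],:d.shape[1]]
    pc=np.stack([(u-K[0,2])/K[0,0]*d,(v-K[1,2])/K[1,1]*d,d],-1);return (pc-t)@R
E
python3 - <<'E'
from h import *
for n in("top","side"):
    f=np.load(n+"0.npz");p,d=f['p'],f['d'];hsv=cv2.cvtColor(p,cv2.COLOR_RGB2HSV);P=pts(n,d)
    for nm,lo,hi in(("red",(0,170,70),(6,255,255)),("red2",(174,170,70),(180,255,255)),("green",(50,100,40),(80,255,255)),("blue",(105,150,60),(120,255,255)),("pink",(160,80,100),(178,200,255))):
        m=cv2.inRange(hsv,lo,hi);k,l,st,c=cv2.connectedComponentsWithStats(m)
        for i in range(1,k):
            if st[i,4]>40:
                q=P[(l==i)&(d>0)];print(n,nm,c[i].round(1),st[i].tolist(),np.median(q,0).round(0),q[:,2].max().round(0))
    cv2.imwrite(f"pics/{n}crop.png",cv2.resize(p[160:290,220:460] if n=="top" else p[170:300,220:400],None,fx=3.3,fy=3.3,interpolation=cv2.INTER_CUBIC)[:,:,::-1])
E
```

```text
top red [300.4 156.8] [296, 153, 10, 8, 51] [665.  -4. 108.] 112.0
top red [283.3 211.7] [274, 203, 20, 18, 261] [530.  35. 188.] 197.0
top red [446.9 243.2] [444, 240, 7, 7, 42] [ 461. -327.   96.] 100.0
top red [434.3 253.2] [431, 250, 8, 7, 43] [ 440. -297.   96.] 99.0
top red [433.  264.9] [430, 262, 7, 7, 41] [ 413. -292.   96.] 100.0
top green [376.2 241.1] [369, 234, 15, 15, 163] [ 468. -163.  133.] 138.0
top blue [355.4 156.6] [352, 153, 8, 8, 47] [ 661. -130.  108.] 112.0
top blue [370.1 238.5] [335, 198, 71, 83, 3399] [ 479. -152.  111.] 125.0
top blue [ 31.  347.6] [0, 305, 70, 91, 4118] [244. 648.  13.] 21.0
top pink [221.6 223.8] [210, 213, 24, 23, 416] [520. 183.  64.] 69.0
side green [304.5 253.3] [298, 248, 14, 12, 127] [ 464. -166.  130.] 133.0
side blue [ 97.9 187.3] [65, 171, 66, 33, 1271] [214. 645.  11.] 16.0
side pink [240.9 201.6] [234, 197, 18, 14, 105] [514. 189.  61.] 64.0
```

View pics/topcrop.png

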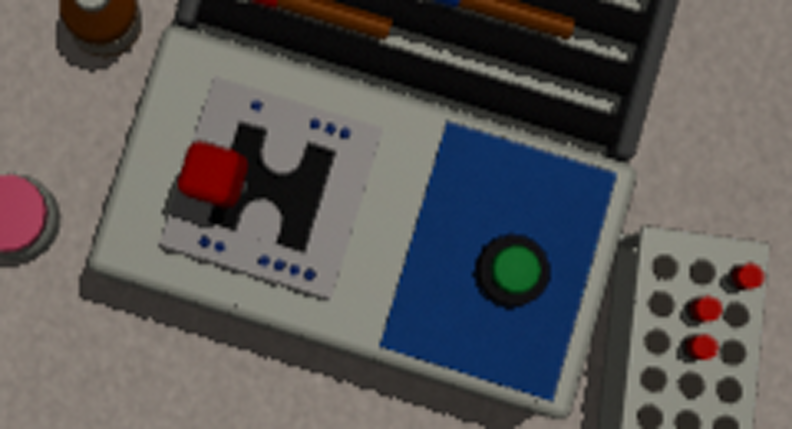

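View pics/sidecrop.png

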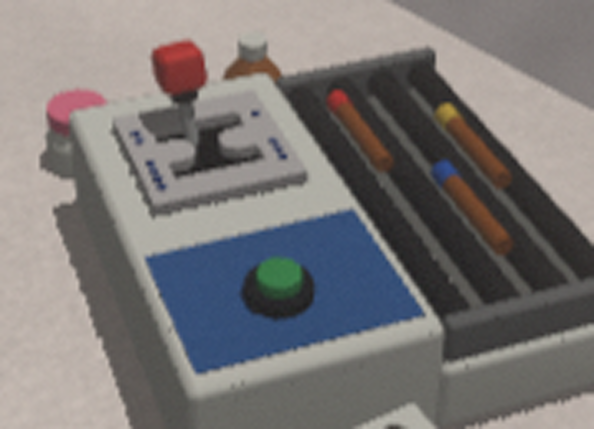

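Run:
```python
from h import *
C=np.array([(213,78),(380,129),(328,298),(162,247)])/3.3+[220,160]
W=np.array([onz("top",c,120) for c in C]);print(W.round(1))
print("edges",[np.linalg.norm(W[i]-W[(i+1)%4]).round(1) for i in range(4)])
print("centre",W.mean(0).round(1))
fx=(W[0]+W[1]-W[2]-W[3]);yaw=np.arctan2(fx[1],fx[0]);fy=W[0]+W[3]-W[1]-W[2];print("yaw",yaw,np.arctan2(-fy[0],fy[1]))
b,e=tri(ray("top",(376.2,241.1)),ray("side",(304.5,253.3)));print("button",b.round(1),e, onz("top",(376.2,241.1),131))
# knob in side
f=np.load("side0.npz");hsv=cv2.cvtColor(f['p'],cv2.COLOR_RGB2HSV);m=cv2.inRange(hsv,(0,150,50),(8,255,255))|cv2.inRange(hsv,(170,150,50),(180,255,255));m[:170]=0;m[210:]=0
ys,xs=np.nonzero(m[:,255:295]);us=(xs.mean()+255,ys.mean());print(us,len(xs))
k,e=tri(ray("top",(283.3,211.7)),ray("side",us));print("knob",k.round(1),e)
Rm=np.array([[np.cos(yaw),-np.sin(yaw)],[np.sin(yaw),np.cos(yaw)]])
g=W.mean(0)[:2]
print("knob in gate",Rm.T@(k[:2]-g),"button in gate",Rm.T@(b[:2]-g))
m=g-Rm@[0,65];print("mixer",m)
for n,uv,z in(("cup",(221.6,223.8),62),("bottlecap",(248,158),105)):
    q=onz("top",uv,z);print(n,q.round(),(Rm.T@(q[:2]-m)).round())
for uv in [(416,231),(452,234),(442,324),(403,319)]:
    q=onz("top",uv,70);print("rack",q.round(),(Rm.T@(q[:2]-m)).round())
```

```text
[[601.6  32.5 120. ]
 [563.6 -79.2 120. ]
 [451.2 -40.3 120. ]
 [487.9  69.2 120. ]]
edges [np.float64(118.0), np.float64(118.9), np.float64(115.5), np.float64(119.5)]
centre [526.1  -4.5 120. ]
yaw -0.3225705786750871 -0.3254377296057611
button [ 467.1 -163.7  126.4] 1.7281760169353129 [ 467.58299439 -163.30090445  131.        ]
(np.float64(274.84033613445376), np.float64(188.4033613445378)) 119
knob [532.2  35.2 173.1] 0.8688499499428292
knob in gate [-6.77042983 39.56903234] button in gate [  -5.46420593 -169.66624931]
mixer [505.45587804 -66.11901221]
cup [521. 184.  62.] [-65. 242.]
bottlecap [667. 115. 105.] [ 95. 223.]
rack [ 492. -267.   70.] [  51. -195.]
rack [ 483. -349.   70.] [  68. -276.]
rack [ 282. -312.   70.] [-134. -304.]
rack [ 295. -225.   70.] [-149. -218.]
```

```bash
cat >> h.py <<'E'
from scipy.spatial.transform import Rotation as Ro
YAW=-0.324;G=np.array([526.1,-4.5]);RM=np.array([[np.cos(YAW),-np.sin(YAW)],[np.sin(YAW),np.cos(YAW)]])
def togate(p): return np.r_[RM.T@(np.asarray(p)[:2]-G),p[2]]
def togo(gx,gy,z):
    s=read_state();R=Ro.from_euler('xyz',s['tcp_rot']);p=np.array(s['position'])
    T=np.r_[G+RM@[gx,gy],z];Rt=Ro.from_euler('xyz',[-np.pi/2,0,YAW])
    print("t",s['t'],"gate pos",togate(p).round(1),"F",np.round(s['ft_force'],1),"rpy",np.round(s['tcp_rot'],3))
    print(" lin mm",R.inv().apply(T-p).round(1),"share",(R.inv().apply(T-p)/250).round(4),"rot",((R.inv()*Rt).as_rotvec()/2/np.pi).round(4))
E
python3 -c "
from h import *
togo(-60,38,231)"
```

```text
t 0.1 gate pos [-532.   485.5  230.4] F [ 0.1 -0.7  0.2] rpy [-1.572 -0.    -0.275]
 lin mm [ 4.495e+02  2.000e-01 -4.701e+02] share [ 1.7980e+00  9.0000e-04 -1.8805e+00] rot [0.0003 0.0078 0.    ]
```

send_rows:
  linear:
    - [0.12,0,-0.12]
    - [0.24,0,-0.24]
    - [0.36,0,-0.37]
    - [0.48,0,-0.5]
    - [0.6,0,-0.62]
    - [0.72,0,-0.75]
    - [0.84,0,-0.87]
    - [0.9,0,-0.94]
    - [0.9,0,-0.94]
    - [0.9,0,-0.94]
  rot:
    - [0,0,0]
    - [0,0.002,0]
    - [0,0.003,0]
    - [0,0.004,0]
    - [0,0.005,0]
    - [0,0.006,0]
    - [0,0.007,0]
    - [0,0.0078,0]
    - [0,0.0078,0]
    - [0,0.0078,0]
  claw: 255
  squeeze: 40

```text
t: 1.1
position: [329.0, 337.9, 230.8]
tcp_rot: [-1.572, 0.0, -0.325]
ft_force: [0.3, 1.0, -0.3]
opening: 0.4
```

```bash
python3 -c "
from h import *
togo(-60,38,231)"
```

```text
t 1.1 gate pos [-295.8  261.8  230.8] F [ 0.3  1.  -0.3] rpy [-1.572  0.    -0.325]
 lin mm [ 2.360e+02  1.000e-01 -2.237e+02] share [ 9.439e-01  5.000e-04 -8.946e-01] rot [ 0.0002 -0.0001 -0.    ]
```

send_rows:
  linear:
    - [0.12,0,-0.11]
    - [0.24,0,-0.23]
    - [0.36,0,-0.34]
    - [0.48,0,-0.45]
    - [0.6,0,-0.57]
    - [0.72,0,-0.68]
    - [0.84,0,-0.8]
    - [0.944,0,-0.895]
    - [0.944,0,-0.895]
    - [0.944,0,-0.895]
  rot:
    - [0,0,0]
    - [0,0,0]
    - [0,0,0]
    - [0,0,0]
    - [0,0,0]
    - [0,0,0]
    - [0,0,0]
    - [0,0,0]
    - [0,0,0]
    - [0,0,0]

```text
t: 2.1
position: [481.4, 51.5, 230.7]
tcp_rot: [-1.572, 0.001, -0.324]
ft_force: [-0.5, -0.7, -0.1]
opening: -0.0
```

Run:
```python
from h import *
togo(-60,38,160)
ims=[]
for n in ("wrist","top","side"):
    p,d=grab_frame(n);np.savez(f"{n}1.npz",p=p,d=d)
    q=p if n=="wrist" else (p[140:280,200:430] if n=="top" else p[130:300,210:400])
    ims.append(cv2.resize(q,(400,300)))
cv2.imwrite("pics/c1.png",np.vstack([np.hstack(ims[:2]),np.hstack([ims[2],ims[2]*0])])[:,:,::-1])
```

```text
t 2.1 gate pos [-60.2  38.9 230.7] F [-0.5 -0.7 -0.1] rpy [-1.572e+00  1.000e-03 -3.240e-01]
 lin mm [ 0.2 70.7 -0.7] share [ 0.0009  0.2829 -0.003 ] rot [ 0.0002 -0.     -0.0001]
```

View pics/c1.png

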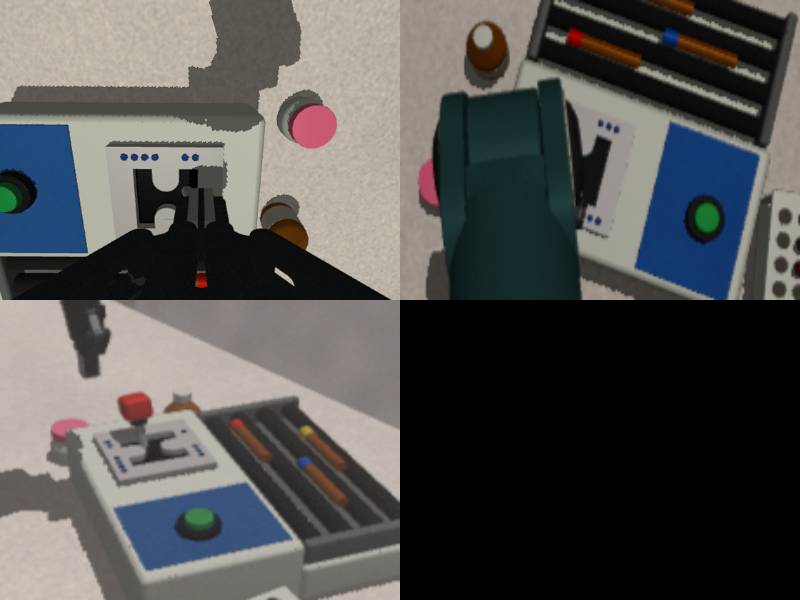

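The wrist view shows the shut fingers just behind the knob, with its red visible at about (200,280). The side view shows the knob clear of the tool. I'll go down behind the knob.

send_rows:
  linear:
    - [0,0.1,-0.003]
    - [0,0.2,-0.003]
    - [0,0.28,-0.003]
    - [0,0.28,-0.003]
  rot:
    - [0,0,0]
    - [0,0,0]
    - [0,0,0]
    - [0,0,0]

```text
t: 2.65
position: [478.2, 53.0, 158.7]
tcp_rot: [-1.575, 0.006, -0.318]
ft_force: [-0.0, -0.8, 0.5]
opening: 0.1
```

Run:
```python
from h import *
togo(-29,38,160)
ims=[]
for n in ("wrist","side"):
    p,d=grab_frame(n);np.savez(f"{n}2.npz",p=p,d=d)
    q=p if n=="wrist" else p[130:270,210:400]
    ims.append(cv2.resize(q,(400,300)))
cv2.imwrite("pics/c2.png",np.hstack(ims[:2])[:,:,::-1])
```

```text
t 2.65 gate pos [-63.7  39.2 158.7] F [-0.  -0.8  0.5] rpy [-1.575  0.006 -0.318]
 lin mm [34.7 -1.5 -1.4] share [ 0.1387 -0.0061 -0.0058] rot [ 0.0006  0.0009 -0.0009]
```

View pics/c2.png

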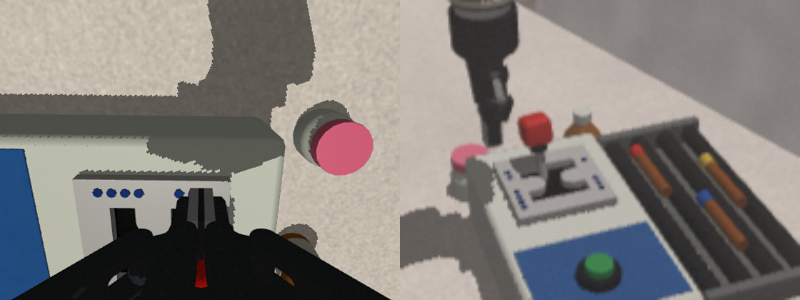

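Wrist view: the fingers are behind the knob, which shows red at (200,275). Side view: the knob is at about (535,130) in the composite, with a gap to the finger. I'll move up to it and watch the force.

send_rows:
  linear:
    - [0.04,-0.003,-0.003]
    - [0.08,-0.006,-0.006]
    - [0.087,-0.006,-0.006]
    - [0.087,-0.006,-0.006]
  rot:
    - [0,0,0]
    - [0,0,0]
    - [0.0006,0.0009,-0.0009]
    - [0.0006,0.0009,-0.0009]

```text
t: 3.15
position: [501.2, 44.2, 163.0]
tcp_rot: [-1.568, -0.005, -0.326]
ft_force: [-0.2, -0.4, 1.2]
opening: 0.2
```

Run:
```python
from h import *
togo(-29,38,160)
ims=[]
for n in ("wrist","side"):
    p,d=grab_frame(n);np.savez(f"{n}2.npz",p=p,d=d)
    q=p if n=="wrist" else p[150:220,240:335]
    ims.append(cv2.resize(q,(400,300),interpolation=cv2.INTER_CUBIC))
cv2.imwrite("pics/c3.png",np.hstack(ims[:2])[:,:,::-1])
```

```text
t 3.15 gate pos [-39.1  38.2 163. ] F [-0.2 -0.4  1.2] rpy [-1.568 -0.005 -0.326]
 lin mm [10.1  3.1 -0.2] share [ 0.0404  0.0122 -0.0008] rot [-0.0005 -0.0003  0.0008]
```

View pics/c3.png

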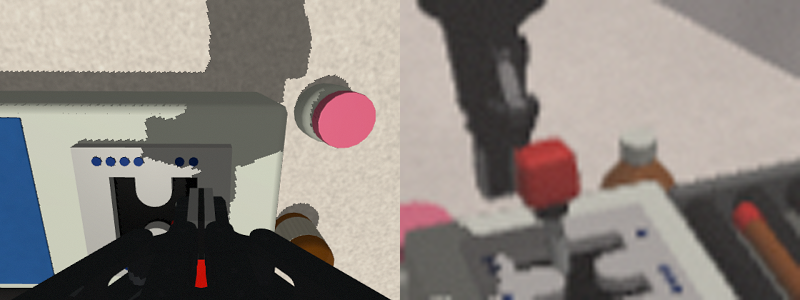

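The finger is now right behind the knob. I'll push forward in small steps.

send_rows:
  linear:
    - [0.01,0.01,0]
    - [0.02,0.012,0]
    - [0.03,0.012,0]
    - [0.04,0.012,0]
    - [0.04,0.012,0]
  rot:
    - [0,0,0]
    - [0,0,0]
    - [0,0,0]
    - [0,0,0]
    - [0,0,0]

```text
t: 3.75
position: [510.3, 40.9, 159.7]
tcp_rot: [-1.568, -0.005, -0.326]
ft_force: [-1.3, 0.5, 1.6]
opening: 0.1
```

```bash
cat > look.py <<'E'
from h import *
import sys
tag=sys.argv[1]
s=read_state();print("t",s['t'],"gate",togate(s['position']).round(1),"F",np.round(s['ft_force'],1),"rpy",np.round(s['tcp_rot'],3))
out=[]
for n in ("top","side"):
    p,d=grab_frame(n);hsv=cv2.cvtColor(p,cv2.COLOR_RGB2HSV)
    m=cv2.inRange(hsv,(0,150,50),(8,255,255))|cv2.inRange(hsv,(170,150,50),(180,255,255))
    k,l,st,c=cv2.connectedComponentsWithStats(m)
    r=(265,330,190,240) if n=="top" else (250,310,170,215)
    for i in range(1,k):
        if st[i,4]>20 and r[0]<c[i][0]<r[1] and r[2]<c[i][1]<r[3]: 
            print(n,"knob px",c[i].round(1),st[i].tolist(),"on z170 in gate",togate(onz(n,c[i],171 if n=="top" else 171)).round(1))
    q=p[150:290,220:430] if n=="top" else p[150:235,235:362]
    out.append(cv2.resize(q,(400,268),interpolation=cv2.INTER_CUBIC))
cv2.imwrite(f"pics/{tag}.png",np.hstack(out)[:,:,::-1])
E
python3 look.py c4
```

```text
t 3.75 gate [-29.4  38.1 159.7] F [-1.3  0.5  1.6] rpy [-1.568 -0.005 -0.326]
side knob px [278.1 188.9] [272, 182, 13, 15, 142] on z170 in gate [  1.7  37.5 171. ]
```

View pics/c4.png

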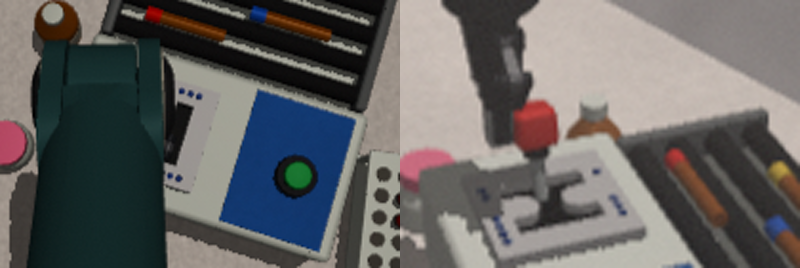

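The side view shows the knob moved by about 3 px, to roughly x = +1 mm in gate axes, in line with the cross channel. I'll back off and go round to its left side.

send_rows:
  linear:
    - [-0.07,0,0]
    - [-0.14,0,0]
    - [-0.14,0,0.1]
    - [-0.14,0,0.21]
    - [-0.07,0,0.21]
    - [0.06,0,0.21]
    - [0.115,0,0.21]
    - [0.115,0,0.21]
    - [0.115,0,0.21]
  rot:
    - [0,0,0]
    - [0,0,0]
    - [0,0,0]
    - [0,0,0]
    - [0,0,0]
    - [0,0,0]
    - [-0.0003,-0.0003,0.0008]
    - [-0.0003,-0.0003,0.0008]
    - [-0.0003,-0.0003,0.0008]

```text
t: 4.75
position: [553.9, 81.4, 159.6]
tcp_rot: [-1.571, 0.001, -0.324]
ft_force: [-0.5, -0.6, 0.1]
opening: -0.3
```

```bash
python3 look.py c5; python3 -c "
from h import *
togo(0,70,160)"
```

```text
t 4.75 gate [ -1.   90.3 159.6] F [-0.5 -0.6  0.1] rpy [-1.571e+00  1.000e-03 -3.240e-01]
top knob px [287.9 211.3] [278, 201, 18, 18, 174] on z170 in gate [ -3.4  30.9 171. ]
side knob px [278.2 188.7] [271, 182, 14, 15, 133] on z170 in gate [  2.2  38.4 171. ]
t 4.85 gate pos [ -1.7  90.6 159.8] F [ 1.  -0.3  0.5] rpy [-1.57e+00  1.00e-03 -3.23e-01]
 lin mm [  1.7  -0.2 -20.6] share [ 0.0068 -0.0008 -0.0824] rot [-0.0001  0.0001 -0.0001]
```

View pics/c5.png

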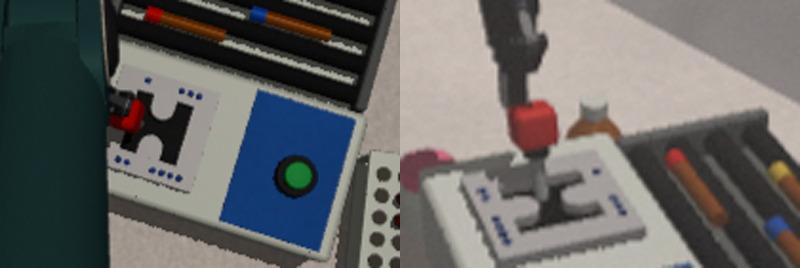

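The fingers now stand left of the knob. I'll push it to the right.

send_rows:
  linear:
    - [0.007,0,-0.04]
    - [0.007,0,-0.07]
    - [0.007,0,-0.09]
    - [0.007,0,-0.11]
    - [0.007,0,-0.13]
    - [0.007,0,-0.15]
    - [0.007,0,-0.17]
    - [0.007,0,-0.19]
    - [0.007,0,-0.21]
    - [0.007,0,-0.21]
  rot:
    - [0,0,0]
    - [0,0,0]
    - [0,0,0]
    - [0,0,0]
    - [0,0,0]
    - [0,0,0]
    - [0,0,0]
    - [0,0,0]
    - [0,0,0]
    - [0,0,0]

```text
t: 5.85
position: [537.9, 30.3, 159.6]
tcp_rot: [-1.571, 0.001, -0.325]
ft_force: [0.1, 3.1, 1.3]
opening: -0.1
```

```bash
python3 look.py c6; python3 -c "
from h import *
togo(0,-5,160)"
```

```text
t 5.85 gate [1.000e-01 3.680e+01 1.596e+02] F [0.1 3.1 1.3] rpy [-1.571e+00  1.000e-03 -3.250e-01]
side knob px [286.  192.2] [284, 187, 5, 12, 30] on z170 in gate [ 15.4  15.3 171. ]
t 5.95 gate pos [ -0.   37.4 159.5] F [-0.4 -0.3  1.1] rpy [-1.571e+00  1.000e-03 -3.240e-01]
 lin mm [  0.   -0.5 -42.4] share [ 1.000e-04 -2.000e-03 -1.695e-01] rot [ 0.      0.0001 -0.0002]
```

View pics/c6.png

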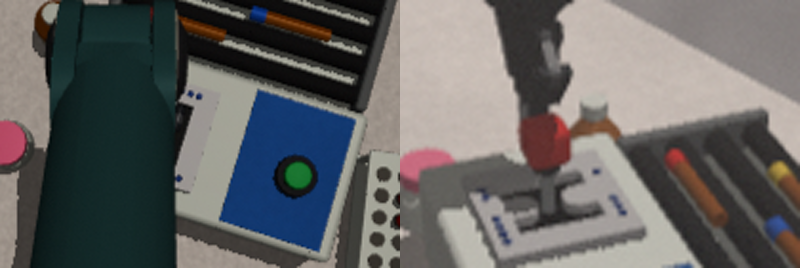

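The side view shows the rod about midway along the cross channel, with the fingers on the knob's left face. I'll keep pushing.

send_rows:
  linear:
    - [0,0,-0.02]
    - [0,0,-0.04]
    - [0,0,-0.06]
    - [0,0,-0.08]
    - [0,0,-0.1]
    - [0,0,-0.12]
    - [0,0,-0.14]
    - [0,0,-0.15]
    - [0,0,-0.15]
  rot:
    - [0,0,0]
    - [0,0,0]
    - [0,0,0]
    - [0,0,0]
    - [0,0,0]
    - [0,0,0]
    - [0,0,0]
    - [0,0,0]
    - [0,0,0]

```text
t: 6.85
position: [525.5, -5.3, 159.2]
tcp_rot: [-1.572, 0.002, -0.324]
ft_force: [-0.3, 0.4, -0.8]
opening: -0.0
```

```bash
python3 look.py c7; python3 -c "
from h import *
togo(0,-5,160)"
```

```text
t 6.85 gate [ -0.3  -0.9 159.2] F [-0.3  0.4 -0.8] rpy [-1.572  0.002 -0.324]
side knob px [290.5 200.9] [289, 195, 5, 11, 34] on z170 in gate [ 12.9 -25.9 171. ]
t 6.95 gate pos [ -0.2  -0.6 159.3] F [-0.4  0.   0.3] rpy [-1.572  0.002 -0.324]
 lin mm [ 0.2 -0.7 -4.4] share [ 0.0008 -0.0029 -0.0177] rot [ 0.0002  0.     -0.0003]
```

View pics/c7.png

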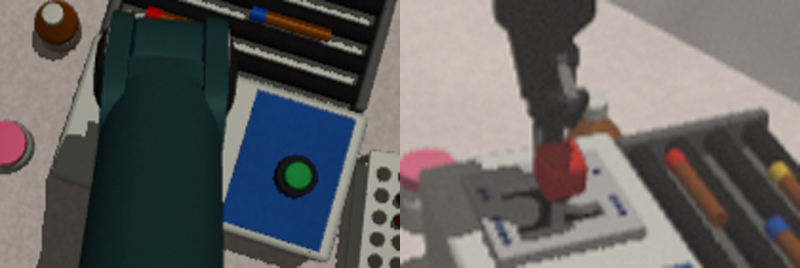

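send_rows:
  linear:
    - [0,0,-0.01]
    - [0,0,-0.016]
    - [0,0,-0.02]
    - [0,0,-0.02]
  rot:
    - [0,0,0]
    - [0,0,0]
    - [0,0,0]
    - [0,0,0]

```text
t: 7.35
position: [524.1, -9.6, 159.3]
tcp_rot: [-1.572, 0.002, -0.324]
ft_force: [-0.2, 2.0, -1.2]
opening: -0.3
```

send_rows:
  linear:
    - [0,0,-0.008]
    - [0,0,-0.016]
    - [0,0,-0.016]
  rot:
    - [0,0,0]
    - [0,0,0]
    - [0,0,0]

```text
t: 7.65
position: [523.3, -11.8, 159.3]
tcp_rot: [-1.569, 0.002, -0.323]
ft_force: [3.6, 6.9, -2.4]
opening: -0.0
```

The force rose to 7 N, so the lever is at the right end stop. I'll back off to the left, then go round behind it.

send_rows:
  linear:
    - [0,0,0.06]
    - [0,0,0.1]
    - [-0.12,0,0.1]
    - [-0.26,0,0.1]
    - [-0.26,0,0]
    - [-0.26,0,-0.12]
    - [-0.26,0,-0.12]
    - [-0.26,0,-0.12]
  rot:
    - [0,0,0]
    - [0,0,0]
    - [0,0,0]
    - [0,0,0]
    - [0,0,0]
    - [0,0,0]
    - [0,0,0]
    - [0,0,0]

```text
t: 8.45
position: [452.3, -19.8, 159.6]
tcp_rot: [-1.569, 0.001, -0.324]
ft_force: [-0.6, -0.1, 0.7]
opening: -0.2
```

```bash
python3 look.py c8; python3 -c "
from h import *
togo(-29,-38,158)"
```

```text
t 8.45 gate [-65.1 -38.  159.6] F [-0.6 -0.1  0.7] rpy [-1.569e+00  1.000e-03 -3.240e-01]
side knob px [286.1 201.7] [279, 196, 16, 13, 138] on z170 in gate [  1.6 -25.5 171. ]
t 8.55 gate pos [-65.1 -37.  159.4] F [ 1.   0.6 -0.1] rpy [-1.569  0.002 -0.322]
 lin mm [36.1  1.4 -1.1] share [ 0.1446  0.0054 -0.0045] rot [-0.0002  0.0003 -0.0003]
```

View pics/c8.png

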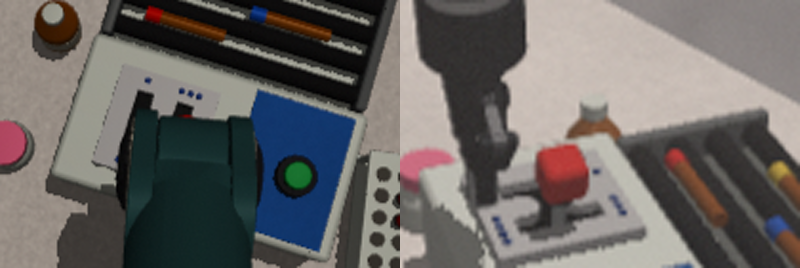

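Run:
```python
from h import *
p,d=grab_frame("side")
cv2.imwrite("pics/s9.png",cv2.resize(p[175:240,245:330],None,fx=8,fy=8,interpolation=cv2.INTER_CUBIC)[:,:,::-1])
# predicted knob centre for hypotheses, and rod at plate
for th in (0.12,0.18,0.243):
    k=np.r_[G+RM@[0,-155*np.sin(th)],20+155*np.cos(th)]
    r=np.r_[G+RM@[0,-100*np.tan(th)],120]
    print(th,proj("side",k).round(1),"rod",proj("side",r).round(1),((proj("side",r)-[245,175])*8).round())
P=pts("side",d);hsv=cv2.cvtColor(p,cv2.COLOR_RGB2HSV)
m=cv2.inRange(hsv,(0,150,50),(8,255,255))|cv2.inRange(hsv,(170,150,50),(180,255,255));m[:,:260]=0;m[:180]=0;m[225:]=0;m[:,310:]=0
ys,xs=np.nonzero(m);print(xs.mean(),ys.mean())
q=P[m>0];q=q[(q[:,2]>140)&(q[:,2]<200)];g=np.array([togate(a) for a in q]);print(np.percentile(g,[5,50,95],axis=0).round(1))
```

```text
0.12 [284.5 199.4] rod [284.2 215.8] [314. 326.]
0.18 [285.8 201.8] rod [285.  217.1] [320. 337.]
0.243 [287.1 204.6] rod [285.8 218.5] [327. 348.]
286.0735294117647 201.61764705882354
[[-17.9 -55.6 179.1]
 [ -4.5 -45.5 184.5]
 [  9.5 -30.  188.6]]
```

View pics/s9.png

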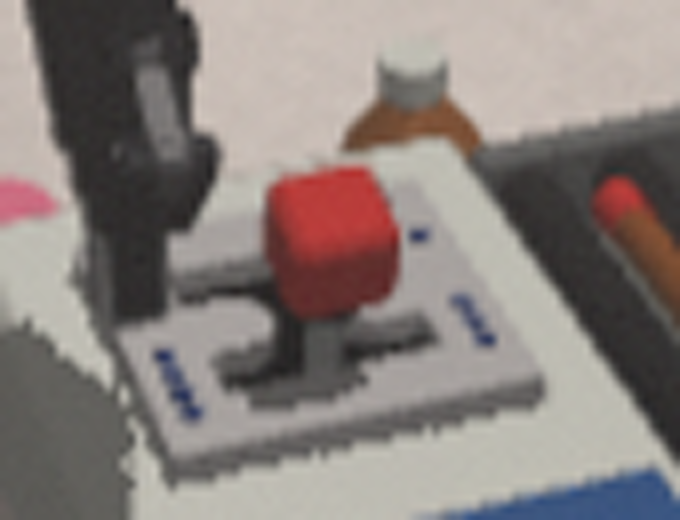

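The zoomed view shows the rod standing in the right lane beside the cross channel. The knob outline centre, about (286,205), matches a lean of +0.243. I'll push forward.

send_rows:
  linear:
    - [0.06,0.005,-0.004]
    - [0.11,0.005,-0.004]
    - [0.135,0.005,-0.004]
    - [0.16,0.005,-0.004]
    - [0.185,0.005,-0.004]
    - [0.21,0.005,-0.004]
    - [0.235,0.005,-0.004]
    - [0.26,0.005,-0.004]
    - [0.28,0.005,-0.004]
    - [0.28,0.005,-0.004]
  rot:
    - [0,0,0]
    - [0,0,0]
    - [0,0,0]
    - [0,0,0]
    - [0,0,0]
    - [0,0,0]
    - [0,0,0]
    - [0,0,0]
    - [0,0,0]
    - [0,0,0]

```text
t: 9.6
position: [519.1, -42.0, 157.7]
tcp_rot: [-1.57, 0.002, -0.322]
ft_force: [-1.4, 0.5, -0.2]
opening: 0.0
```

```bash
python3 look.py c9; python3 -c "
from h import *
togo(11,-38,158)"
```

```text
t 9.6 gate [  5.4 -37.8 157.7] F [-1.4  0.5 -0.2] rpy [-1.57   0.002 -0.322]
side knob px [302.6 200.2] [296, 194, 14, 12, 118] on z170 in gate [ 41.3 -33.7 171. ]
t 9.7 gate pos [  5.1 -37.8 157.9] F [-2.4  0.2 -0.2] rpy [-1.57e+00  1.00e-03 -3.22e-01]
 lin mm [ 5.9 -0.1 -0.2] share [ 0.0237 -0.0005 -0.0008] rot [-0.0002  0.0004 -0.0002]
```

View pics/c9.png

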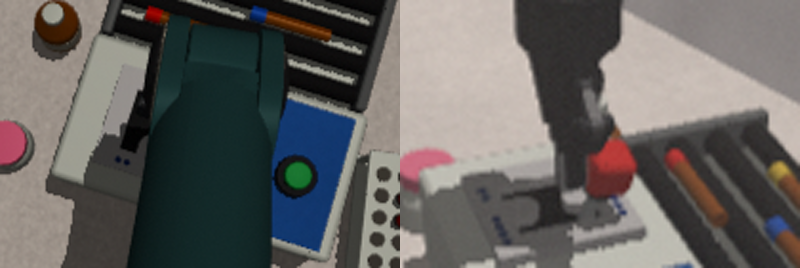

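The knob is well forward. I'll push the last few mm to the end stop.

send_rows:
  linear:
    - [0.008,0,0]
    - [0.016,0,0]
    - [0.024,0,0]
    - [0.024,0,0]
  rot:
    - [0,0,0]
    - [0,0,0]
    - [0,0,0]
    - [0,0,0]

```text
t: 10.1
position: [524.4, -43.9, 157.8]
tcp_rot: [-1.57, 0.002, -0.322]
ft_force: [-2.0, 0.3, 0.1]
opening: 0.1
```

send_rows:
  linear:
    - [0.008,0,0]
    - [0.016,0,0]
    - [0.024,0,0]
    - [0.024,0,0]
  rot:
    - [0,0,0]
    - [0,0,0]
    - [0,0,0]
    - [0,0,0]

```text
t: 10.5
position: [528.4, -45.2, 157.1]
tcp_rot: [-1.57, 0.006, -0.321]
ft_force: [-6.6, 2.4, 0.8]
opening: 0.3
```

send_rows:
  linear:
    - [0.01,0,0]
    - [0.014,0,0]
    - [0.014,0,0]
  rot:
    - [0,0,0]
    - [0,0,0]
    - [0,0,0]

```text
t: 10.8
position: [529.8, -45.7, 156.7]
tcp_rot: [-1.57, 0.011, -0.321]
ft_force: [-8.0, 2.8, 3.7]
opening: -0.1
```

send_rows:
  linear:
    - [-0.1,0,0]
    - [-0.2,0,0]
    - [-0.3,0,0]
    - [-0.3,-0.1,0]
    - [-0.3,-0.2,0]
    - [-0.3,-0.24,-0.1]
    - [-0.3,-0.24,-0.2]
    - [-0.3,-0.24,-0.3]
    - [-0.3,-0.24,-0.3]
  rot:
    - [0,0,0]
    - [0,0,0]
    - [0,0,0]
    - [0,0,0]
    - [0,0,0]
    - [0,0,0]
    - [0,0,0]
    - [0,0,0]
    - [0,0,0]

```text
t: 11.7
position: [436.1, -97.0, 218.5]
tcp_rot: [-1.571, 0.007, -0.327]
ft_force: [-0.2, -0.1, 0.2]
opening: -0.1
```

```bash
python3 look.py c10
python3 - <<'E'
from h import *
togo(-5,-169.5,180)
for f in (.18,.22,.26):
    a=.243;v=np.array([np.sin(f)*np.cos(a),-np.sin(a),np.cos(f)*np.cos(a)])
    v=v/np.linalg.norm(v);k=155*v;P=np.r_[G+RM@k[:2],20+k[2]]
    print(f,k.round(1),proj("side",P).round(1),proj("top",P).round(1))
p,d=grab_frame("side")
cv2.imwrite("pics/s11.png",cv2.resize(p[175:240,245:330],None,fx=8,fy=8,interpolation=cv2.INTER_CUBIC)[:,:,::-1])
E
```

```text
t 11.7 gate [ -55.8 -116.4  218.5] F [-0.2 -0.1  0.2] rpy [-1.571  0.007 -0.327]
top knob px [324.2 200.5] [315, 191, 20, 20, 314] on z170 in gate [ 40.9 -35.5 171. ]
side knob px [303.4 199.5] [296, 194, 16, 11, 126] on z170 in gate [ 44.5 -31.4 171. ]
t 11.8 gate pos [ -56.2 -113.3  218.2] F [ 0.2  0.8 -0.3] rpy [-1.57   0.008 -0.323]
 lin mm [ 51.4  37.7 -56.3] share [ 0.2058  0.1507 -0.2253] rot [-0.0002  0.0002 -0.0013]
0.18 [ 26.9 -37.3 148. ] [297.5 203.2] [323.  207.2]
0.22 [ 32.8 -37.3 146.8] [299.8 203.1] [323.8 204.6]
0.26 [ 38.7 -37.3 145.4] [302.1 203.1] [324.5 202.1]
```

View pics/c10.png

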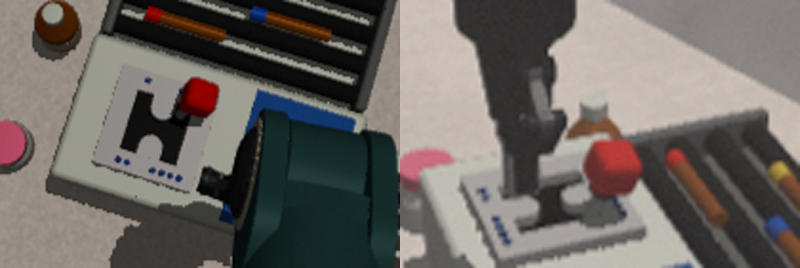

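View pics/s11.png

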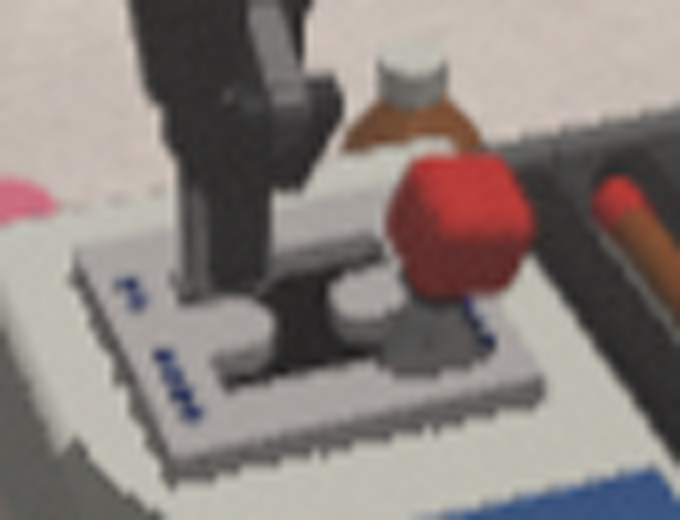

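The knob outline centre in the side view, about (302.5,203), matches the prediction for full home (0.26 rad). Top view (324.2,200.5) agrees. Next is the button.

send_rows:
  linear:
    - [0.1,0,-0.11]
    - [0.2,0,-0.22]
    - [0.205,0.05,-0.225]
    - [0.205,0.15,-0.225]
    - [0.205,0.15,-0.225]
    - [0.205,0.15,-0.225]
  rot:
    - [0,0,0]
    - [0,0,0]
    - [0,0.0002,-0.0013]
    - [0,0.0002,-0.0013]
    - [0,0.0002,-0.0013]
    - [0,0.0002,-0.0013]

```text
t: 12.45
position: [467.7, -162.0, 180.0]
tcp_rot: [-1.57, 0.002, -0.321]
ft_force: [0.8, -0.3, 0.4]
opening: 0.2
```

```bash
python3 look.py c12; python3 -c "
from h import *
togo(-5,-169.4,131)"
```

```text
t 12.45 gate [  -5.2 -167.9  180. ] F [ 0.8 -0.3  0.4] rpy [-1.57   0.002 -0.321]
top knob px [324.1 200.5] [314, 191, 21, 20, 315] on z170 in gate [ 40.9 -35.4 171. ]
t 12.55 gate pos [  -4.6 -168.1  180.9] F [-0.2 -0.2  0. ] rpy [-1.57e+00 -1.00e-03 -3.21e-01]
 lin mm [-0.4 49.9 -1.4] share [-0.0017  0.1995 -0.0056] rot [-0.0002  0.0005  0.0001]
```

View pics/c12.png

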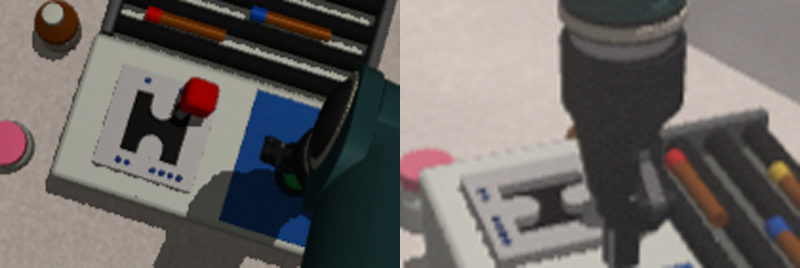

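The top view shows the lever still home at (324,200) and the fingers above the button. I'll go down to just above it.

send_rows:
  linear:
    - [0,0.08,-0.005]
    - [0,0.15,-0.005]
    - [0,0.185,-0.005]
    - [0,0.185,-0.005]
  rot:
    - [0,0,0]
    - [0,0,0]
    - [0,0,0]
    - [0,0,0]

```text
t: 12.95
position: [467.8, -163.2, 134.4]
tcp_rot: [-1.57, 0.0, -0.321]
ft_force: [-0.5, -0.2, 0.8]
opening: -0.0
```

send_rows:
  linear:
    - [0,0.01,0]
    - [0,0.02,0]
    - [0,0.03,0]
    - [0,0.034,0]
    - [0,0.034,0]
  rot:
    - [0,0,0]
    - [0,0,0]
    - [0,0,0]
    - [0,0,0]
    - [0,0,0]

```text
t: 13.45
position: [468.6, -163.3, 126.4]
tcp_rot: [-1.569, -0.002, -0.321]
ft_force: [0.7, -0.2, 5.0]
opening: 0.3
```

send_rows:
  linear:
    - [0,0.01,0]
    - [0,0.02,0]
    - [0,0.02,0]
    - [0,0.02,0]
  rot:
    - [0,0,0]
    - [0,0,0]
    - [0,0,0]
    - [0,0,0]

```text
t: 13.85
position: [468.8, -163.4, 124.5]
tcp_rot: [-1.567, -0.002, -0.321]
ft_force: [-9.5, 4.6, 35.7]
opening: 0.1
```

```bash
python3 look.py c13
```

```text
t 13.85 gate [  -3.7 -168.9  124.5] F [-9.5  4.6 35.7] rpy [-1.567 -0.002 -0.321]
top knob px [324.2 200.5] [314, 191, 21, 20, 316] on z170 in gate [ 40.9 -35.4 171. ]
```

View pics/c13.png

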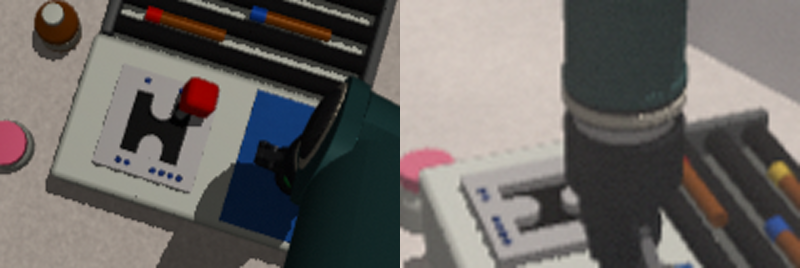

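At 36 N and z = 124.5 mm the button is against its bottom stop, so it is fully pressed. I'll lift straight up and then move clear for a last look.

send_rows:
  linear:
    - [0,-0.04,0]
    - [0,-0.12,0]
    - [0,-0.28,0]
    - [0,-0.44,0]
    - [0,-0.48,0]
    - [-0.1,-0.48,-0.15]
    - [-0.1,-0.48,-0.3]
    - [-0.1,-0.48,-0.45]
    - [-0.1,-0.48,-0.45]
    - [-0.1,-0.48,-0.45]
  rot:
    - [0,0,0]
    - [0,0,0]
    - [0,0,0]
    - [0,0,0]
    - [0,0,0]
    - [0,0,0]
    - [0,0,0]
    - [0,0,0]
    - [0,0,0]
    - [0,0,0]

```text
t: 14.95
position: [408.4, -262.7, 243.2]
tcp_rot: [-1.567, 0.0, -0.323]
ft_force: [1.3, -0.7, 0.3]
opening: -0.0
```

```bash
python3 look.py c14
python3 - <<'E'
from h import *
for n in("top","side"):
    f=np.load(n+"0.npz");p,d=grab_frame(n)
    for im,t in((f['p'],"before"),(p,"after")):
        hsv=cv2.cvtColor(im,cv2.COLOR_RGB2HSV)
        for nm,lo,hi in(("green",(50,100,40),(80,255,255)),("pink",(160,80,100),(178,200,255))):
            m=cv2.inRange(hsv,lo,hi);k,l,st,c=cv2.connectedComponentsWithStats(m)
            for i in range(1,k):
                if st[i,4]>60: print(n,t,nm,c[i].round(1),st[i,4])
    if n=="side":cv2.imwrite("pics/s15.png",p[:,:,::-1])
E
```

```text
t 14.95 gate [ -29.3 -282.2  243.2] F [ 1.3 -0.7  0.3] rpy [-1.567  0.    -0.323]
top knob px [324.5 200.1] [315, 191, 20, 20, 293] on z170 in gate [ 42.  -35.9 171. ]
top before green [376.2 241.1] 163
top before pink [221.6 223.8] 416
top after green [376.1 241.1] 167
top after pink [221.6 223.9] 418
side before green [304.5 253.3] 127
side before pink [240.9 201.6] 105
side after green [304.3 253.5] 132
side after pink [240.6 202.1] 114
```

View pics/c14.png

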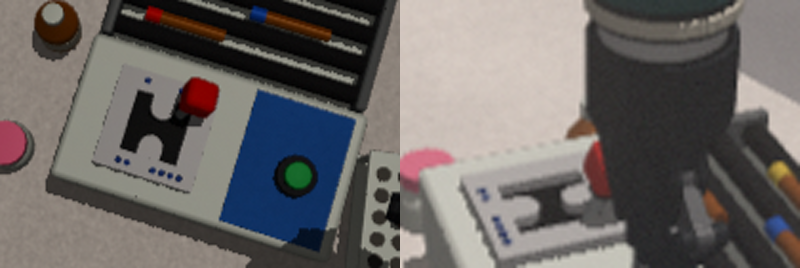

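View pics/s15.png

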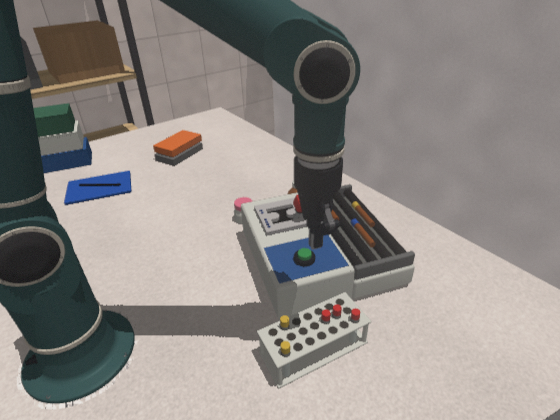

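The lever is still home at top pixel (324.5,200). The button is back at its original pixel in both views, and the cup, bottle and rack have not moved. The arm is clear at z = 243 mm. I'll hand it in.

```bash
python3 -c "
from rig import *
print(read_state()['dq']);print(hand_in())"
```

```text
[-0.00299895 -0.00257237  0.00536519 -0.00307799  0.0030325   0.00043807
  0.00186671]
the job is handed in; nothing more can be done
None
```

I pushed the lever across from the left lane to the right one, then forward into the three-dot slot, and pressed and released the green button. I handed the job in at about 15 s, and no verdict was reported. The gripper stayed shut throughout, and only the outside of the fingers touched the knob.

- **Lever:** It met the right end stop at about 7 N and the forward stop at about 8 N. After I backed off, the knob outline in the side view matched full home (about 0.26 rad forward, 0.243 rad across), and the top view agreed to about 1.6 px. It had not moved in the last look.
- **Button:** It was pressed to its bottom stop at z = 124.5 mm. The push reached 36 N, more than needed but inside the limits. Afterwards the button was back at its starting pixel in both views, within 0.2 px.
- **Bystanders:** The cup's pixel position changed by 0.5 px at most. The bottle and rack looked unmoved, but I compared those by eye only.
- **Disagreement:** With the lever across in the right lane, the side-view colour mask put the knob about 12 mm short of the lane. The mask had caught only part of the knob. The knob's outline and the depth readings both showed it in the right lane, so I went on.

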